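Stand the green coffee cup in its holder

TASK

Stand the coffee cup with the green lid and sleeve in the dark cup holder so it does not get knocked over on the desk. Lower it gently into the tapered seat until it just rests there, upright, then let go: do not drop it in and do not push it down, or it will wedge tight. Leave the red one standing where it is, and keep the holder standing where it is too.

Things in the scene. Friction and masses are not known exactly. Their poses are not given: they have to be found in the camera images.
- cup_green: closed rigid paper cup, flat lid and sleeve round its middle both bright green. Straight taper: outer radius 17 mm at the foot, 30 mm at height 105 mm; lid 62 mm wide above, top at height 115 mm. About 0.12 kg. Origin: centre of its underside, z up its axis (yaw has no meaning). This is the cup to move.
- cup_red: closed rigid paper cup, flat lid and sleeve round its middle both red. Straight taper: outer radius 17 mm at the foot, 30 mm at height 105 mm; lid 62 mm wide above, top at height 115 mm. About 0.12 kg. Origin: centre of its underside, z up its axis (yaw has no meaning). Same shape as the green one; a bystander.
- holder: loose round dark steel cup holder, 0.7 kg, 70 mm high, foot 96 mm wide. Flared mouth: inner radius 33 mm at height 70, 19.5 mm at height 38; below that a tapered seat matching the cups. A resting cup has its underside about 18 mm above the holder's underside (52 mm of it inside, 63 mm above the mouth), held by the taper alone, touching nothing below. Origin: centre of its underside, z up.
Mind the look-alikes: they are no part of the job. There is more than one size of the cup_green; the job needs the smallest.

How it is judged:
At the end, for the whole second after the job is handed in: The green cup stands at rest in the holder's seat, its underside 8 to 30 mm above the holder's underside, its axis within 10 mm of the holder's and within 10 degrees of upright; the holder stands on the desk within 50 mm of its start and the red cup upright within 30 mm of its start (z of cup_green in the frame of holder between 0.008 and 0.03 m and horizontal distance between cup_green and holder below 0.01 m and angle between cup_green's own z axis and vertical below 0.175 rad and angle between each of holder, cup_red's own z axis and vertical below 0.1 rad and distance of holder from where it was at the start of the episode below 0.05 m and height (world z) of holder below 0.01 m and distance of cup_red from where it was at the start of the episode below 0.03 m and linear speed of cup_green below 0.02 m/s); the robot touches nothing.
It fails at once if the green cup pushed against the holder with more than 40 N while the fingers are on it (contact force between cup_green and holder above 40 N and contact force between the fingers and cup_green above 1 N).
It fails at once if the green cup dropped: falling faster than 0.7 m/s (a free drop of about 25 mm) with no finger on it (contact force between the fingers and cup_green below 0.05 N and linear speed of cup_green above 0.7 m/s).
It fails at once if the red cup shifted by more than 30 mm or knocked over (distance of cup_red from where it was at the start of the episode above 0.03 m or angle between cup_red's own z axis and vertical above 0.3 rad).
It fails at once if the holder tipped by more than about 17 degrees (angle between holder's own z axis and vertical above 0.3 rad).
It also fails if it takes over 51 s, if anything falls off the work surface, if the arm or the gripper's body presses on something with over 40 N, if the wrist force passes 120 N, or if a joint passes its speed limit or range.

ROBOT

A 7-joint arm with a two-finger parallel gripper is mounted at the origin on a cart in front of the work surface, level with it; the furniture and walls round the work are solid. World frame = base frame: x ahead of the robot, y to its left, z up, the work surface at z = 0. Lengths are in m, angles in rad, forces in N, time in s.
With the tool pointing down it reaches from about 0.35 to 0.9 m from the base axis. Payload 8.1 kg.
Tool frame: the origin (TCP) lies midway between the tips of the shut fingers; the grasp point (between the pads) lies 19 mm behind it; z points along the fingers, y is the line along which they close (so a half turn about z gives the same grasp; the last joint's range is limited). The gripper opens to 92 mm and grips with 3 to 60 N. Pads are 19 mm wide; open, the fingers measure 130 mm over their backs; the gripper's body (75 mm by 190 mm) begins 47 mm behind the grasp point.
Start: joints at [-1.335, 0.434, 0.025, 1.573, -0.012, 1.134, -0.075], TCP at [0.208, 0.589, 0.227] pointing down, gripper open.
Joint ranges: [-2.62, 2.62], [-0.44, 2.09], [-1.27, 1.32], [0.08, 2.57], [-1.32, 4.46], [0.12, 2], [-2.74, 2.74]. Speed limits (rad/s): [2.22, 2.22, 3.01, 3.01, 3.14, 3.14, 3.14].

INTERFACE

Orientations are given as a rotation vector (axis times angle).
In Python, from cell import observe, get_image, camera_model, sign_off, recognise, silhouettes gives the robot as it stands.
- The arm moves only by the tool apply_moves, never from a script. Its argument "motion" is a list of rows, each an object of numbers: "x", "y", "z": the shift along the world's x, y, z in cm; "yaw": the turn about the world's z in degrees; "hand": the opening, from -1 (shut) to 1 (fully open), so that 0 is half open. In form: [{"x": .., "y": .., "z": .., "yaw": .., "hand": ..}, ...]. A call has 1 to 10 rows; each row is the pose to reach, as a shift and turn from the pose commanded when the call began; what a row does not reach only later rows make up. A row lasts 1/8 s, in which the tool goes at most 62.5 mm and 10.7 degrees, less where a joint would pass 70% of its speed; a pose out of reach is approached as far as the arm can. A call with a gripper value outside its range is refused whole. The fingers move at their own pace and stop on an object; "newtons" is the grip in N (left out, the last holds). Time passes only in rows, so rows that repeat a pose let the fingers close. It gives the time, the measured TCP pose, the force, the opening and the grip force at its end, in the units of the state.
- observe(): the state, without advancing time (a new reading comes with each control period).
- get_image(name): name is "scene" or "top" or "wrist"; returns the picture (420x560x3 uint8, blue, green, red); there is no depth.
- camera_model(name): a dict with "camera_matrix" (3x3 intrinsics, pixels), "T" (4x4, takes a point from camera to world coordinates). Camera axes: x right, y up, looking along -z (the intrinsics and any distortion apply to the point x, -y, -z); pixel columns grow to the right and rows downward; lengths in m; the calibration is good to about 2 mm. The wrist camera is an equidistant fisheye: a pixel r from the principal point sees the ray r / f radians off the axis. A picture is of the moment at which its call begins: read the wrist's pose just before it. camera_model takes no time and is no camera call; for the wrist camera it gives the pose at the moment of the call.
- sign_off(): hands the job in; it is judged then, once.
Trained networks look in the newest picture that a camera, given by its name, has taken for a name from the list of things; names that differ only in an ending like _2 or _b are one class to them, and where a whole thing is asked for, a point or a joint stands for the part that bears it (a point fixed in the world has none). Each returns a list of dicts, best first, with "p" (0 to 1); they miss things now and then, are a little off and sometimes report something else, mostly with a low value. They report only what shows in the picture. A call takes as long as a camera call. They do not tell look-alikes from the thing itself.
- recognise(query, camera): "rect" ([left, top, right, bottom] in pixels, round what is visible of it).
- silhouettes(query, camera): "mask" (420x560 bool, what is visible of it) and "rect" ([left, top, right, bottom] in pixels, round what is visible of it).
The state is a dict: "clock": time; "joints": joint angles; "dq": joint speeds; "joint_efforts": joint torques, N m; "position": TCP position; "ee_rot": TCP orientation; "force": force on the tool from outside, world axes, zero at the start; "ft_torque": the same for the moment, N m; "width": opening from 0.0 (shut) to 1.0 (fully open); "gripper_force": force on a finger pad.
Only numpy, scipy, OpenCV 4.12 (cv2) and the standard library are available. Lean on these libraries where they do the work, as an engineer would, in place of code of your own. Each camera call takes 0.05 s, during which the arm holds its last target. There are 200 camera calls.

## Working session

There is one attempt and no reset: what is moved stays moved. The work goes in short steps, Python scripts to look and compute and a tool call to move; the robot and the scene stay as the last step left them, time stands still between calls to the robot, and variables do not carry over. Pictures are saved under pics/ and viewed, at most 13 in all, crops included, and the job is handed in when it is done.

Besides the shell and the picture viewer there is one more tool, called after ">>>" as name(argument=value, ...) on one line, values as JSON. apply_moves: Moves the arm, as the interface text tells. Its arguments: {"type":"object","properties":{"motion":{"type":"array","items":{"type":"object","properties":{"x":{"type":"number"},"y":{"type":"number"},"z":{"type":"number"},"yaw":{"type":"number"},"hand":{"type":"number"}}}},"newtons":{"type":"number"}},"required":["motion"]}

```bash
mkdir -p pics
cat > h.py <<'E'
import numpy as np,cv2
from cell import *
def grab(n,f):
    m=camera_model(n); im=get_image(n); cv2.imwrite('pics/'+f,im); return im,m
def ray(m,u,v):
    K=np.array(m["camera_matrix"]);T=np.array(m["T"])
    d=np.linalg.inv(K)@[u,v,1]; d=T[:3,:3]@[d[0],-d[1],-d[2]]
    return T[:3,3],d/np.linalg.norm(d)
def at(m,u,v,z):
    o,d=ray(m,u,v); return o+d*(z-o[2])/d[2]
def proj(m,P):
    K=np.array(m["camera_matrix"]);T=np.array(m["T"])
    p=T[:3,:3].T@(np.array(P)-T[:3,3]); p=np.array([p[0],-p[1],-p[2]]); q=K@p; return q[:2]/q[2]
E
python3 - <<'E'
from h import *
print(observe())
for n in('scene','top'):
    im,m=grab(n,n+'0.png'); print(n,np.round(m['camera_matrix'],1).tolist(),np.round(m['T'],3).tolist(),m.keys())
    for q in('cup_green','cup_red','holder'):
        for r in recognise(q,n): print(n,q,round(r['p'],2),np.round(r['rect']))
a=cv2.imread('pics/scene0.png');b=cv2.imread('pics/top0.png')
E
```

```text
{'clock': 0.0, 'joints': array([-1.334589  ,  0.43523107,  0.02494815,  1.57406608, -0.01159706,
        1.13397143, -0.07509262]), 'dq': array([ 0.00032368, -0.0005808 , -0.00060429, -0.00080859, -0.00117698,
        0.0025068 , -0.00060358]), 'joint_efforts': array([ 7.90008398e-04, -6.67839789e+01,  9.85062830e-01, -3.14463508e+01,
       -6.05870923e-02,  4.28708049e-02,  1.49078505e-04]), 'position': array([0.2076041 , 0.58899647, 0.22595164]), 'ee_rot': array([-5.29693264e-01, -3.09648596e+00,  2.39669321e-03]), 'force': array([ 0.92093546, -0.39393095, -0.39622195]), 'ft_torque': array([-0.00381457,  0.02050715, -0.02617766]), 'gripper_force': 0.0, 'width': 0.9995951097615158}
scene [[473.0, 0.0, 285.9], [0.0, 473.0, 211.8], [0.0, 0.0, 1.0]] [[0.896, 0.285, -0.34, 0.177], [-0.444, 0.606, -0.66, -0.46], [0.018, 0.743, 0.669, 0.711], [0.0, 0.0, 0.0, 1.0]] dict_keys(['camera_matrix', 'T'])
scene cup_green 0.92 [239. 169. 287. 250.]
scene cup_green 0.72 [276. 226. 311. 285.]
scene cup_green 0.71 [214. 245. 271. 335.]
scene cup_red 0.94 [314. 181. 344. 233.]
scene holder 0.8 [231. 158. 268. 198.]
top [[427.5, 0.0, 278.4], [0.0, 427.5, 212.2], [0.0, 0.0, 1.0]] [[-0.176, 0.81, -0.559, 0.021], [-0.984, -0.136, 0.112, 0.282], [0.015, 0.57, 0.822, 0.745], [0.0, 0.0, 0.0, 1.0]] dict_keys(['camera_matrix', 'T'])
top cup_green 0.9 [336. 189. 370. 240.]
top cup_green 0.75 [376. 213. 437. 291.]
top cup_green 0.56 [265. 175. 317. 251.]
top cup_red 0.94 [272. 144. 301. 174.]
top holder 0.87 [180. 197. 229. 253.]
```

View pics/scene0.png

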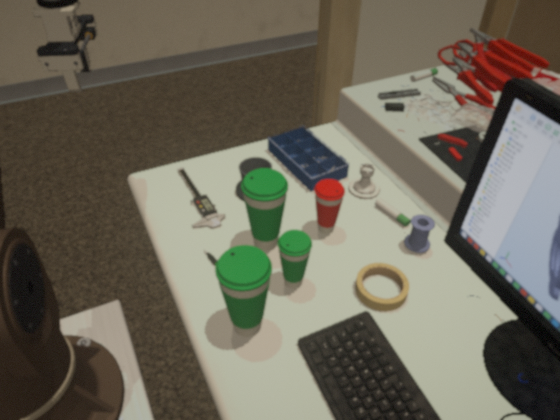

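View pics/top0.png

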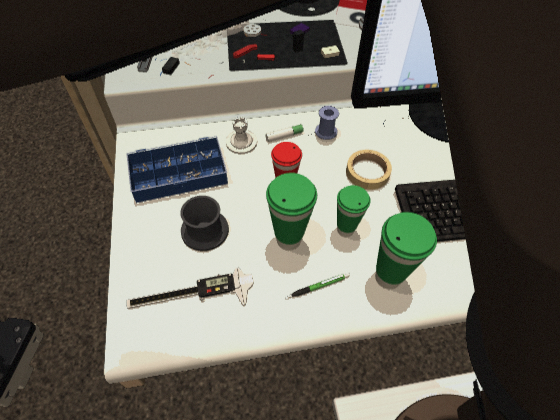

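Scene: the green candidates are large at (264,205), large at (245,288) and small at (294,257). In the top view they are (291,210), (405,250) and (352,210). The smallest one, scene (294,257) / top (352,210), is the target. The red cup is at top (287,160). The holder is at top (204,222), and in scene it is half hidden behind a large cup.

```bash
cat > fit.py <<'E'
from h import *
from scipy.optimize import least_squares
t=np.linspace(0,2*np.pi,48,endpoint=False)
ring=lambda r,z:np.c_[r*np.cos(t),r*np.sin(t),0*t+z]
CUP=np.vstack([ring(.017,0),ring(.03,.105),ring(.031,.105),ring(.031,.115)])
HOL=np.vstack([ring(.048,0),ring(.036,.07)])
def box(m,P):
    q=np.array([proj(m,p) for p in P]); return np.r_[q.min(0),q.max(0)]
def fit(obs,mdl,x0,scale=True):
    def f(p):
        P=mdl*(p[3] if scale else 1)+p[:3]
        return np.concatenate([(box(m,P)-b)[k] for m,b,k in obs])
    s=least_squares(f,x0,x_scale=.1,loss='soft_l1',f_scale=1.5); return s.x,s.fun
E
python3 - <<'E'
from fit import *
M={};S={}
for n in('scene','top'):
    im,M[n]=grab(n,n+'1.png')
    for q in('cup_green','cup_red','holder'):
        S[n,q]=[]
        for r in silhouettes(q,n):
            v,u=np.nonzero(r['mask']); S[n,q].append(np.array([u.min(),v.min(),u.max()+1,v.max()+1.])); print(n,q,round(r['p'],2),S[n,q][-1])
def near(n,q,c):
    return min(S[n,q],key=lambda b:np.hypot(*((b[:2]+b[2:])/2-c)))
A=[0,1,2,3]
for q,cs,ct in(('cup_green',(294,257),(352,212)),('cup_green',(264,205),(291,212)),('cup_green',(245,288),(405,250)),('cup_red',(329,205),(287,160)),('holder',(250,178),(204,225))):
    mt,ms=M['top'],M['scene']; g=at(mt,*ct,.05); 
    ks=[0,1] if q=='holder' else A; kt=[0,1,2] if q=='cup_red' else A
    obs=[(mt,near('top',q,ct),kt),(ms,near('scene',q,cs),ks)]
    p,r=fit(obs,HOL if q=='holder' else CUP,[g[0],g[1],0,1.])
    print(q,np.round(p,4),np.round(r,1))
E
python3 -c "
import cv2
a=cv2.imread('pics/top1.png')[130:310,170:450];cv2.imwrite('pics/crop1.png',cv2.resize(a,None,fx=2.8,fy=2.8))"
```

```text
scene cup_green 0.96 [215. 244. 272. 337.]
scene cup_green 0.76 [241. 168. 288. 251.]
scene cup_red 0.83 [314. 179. 344. 234.]
scene holder 0.72 [313. 178. 345. 234.]
scene holder 0.61 [235. 157. 272. 201.]
top cup_green 0.94 [375. 213. 437. 290.]
top cup_green 0.85 [266. 173. 317. 251.]
top cup_green 0.74 [336. 187. 370. 237.]
top cup_red 0.73 [271. 142. 302. 177.]
top holder 0.81 [181. 196. 228. 251.]
cup_green [0.4076 0.0856 0.0971 0.9477] [ -3.  -10.1   0.7  -1.3  -0.2  19.4 -11.4   0.4]
cup_green [ 4.5640e-01  1.7290e-01 -1.1000e-03  1.4063e+00] [ 0.  -0.7 -0.3 -0.5 -0.3  0.4 -0.5  0.5]
cup_green [ 3.4220e-01  1.0000e-03 -7.0000e-04  1.4016e+00] [-0.4 -1.8 -0.3 -1.1 -0.6  0.9 -1.   0.6]
cup_red [0.5897 0.1547 0.0017 0.971 ] [ 0.3 -0.5 -0.5 -0.3  0.3  0.1  0.1]
holder [0.5062 0.3379 0.0016 0.9979] [-0.1  0.   0.  -0.1 -0.   0. ]
```

View pics/crop1.png

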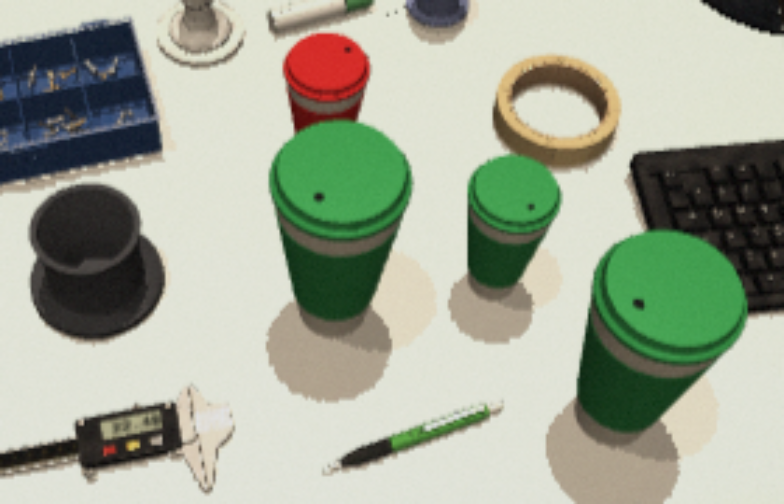

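The crop confirms it: the smallest green cup is at top (352,212), far smaller than the two 1.4x ones. The holder mouth is empty. I'll refit the small cup with the detection boxes.

Run:
```python
from fit import *
ms,mt=camera_model('scene'),camera_model('top');A=[0,1,2,3]
g=at(mt,352,212,.05)
im=[cv2.imread('pics/%s1.png'%n) for n in('scene','top')]
obs=[]
for i,m,(l,t,r,b) in((im[1],mt,(325,180,376,245)),(im[0],ms,(276,222,315,292))):
    c=cv2.cvtColor(i[t:b,l:r],cv2.COLOR_BGR2HSV); k=((c[...,0]>45)&(c[...,0]<80)&(c[...,1]>130)).astype(np.uint8)
    n,lab,st,_=cv2.connectedComponentsWithStats(k); st=st[st[:,4]>100][1:]; 
    bb=np.r_[st[:,0].min()+l,st[:,1].min()+t,(st[:,0]+st[:,2]).max()+l,(st[:,1]+st[:,3]).max()+t].astype(float)
    print(bb); obs.append((m,bb,A))
for o in(obs,[(mt,np.array([336,188,370,239.]),A),(ms,np.array([276,226,311,285.]),A)]):
    p,r=fit(o,CUP,[g[0],g[1],0,1.]);print(np.round(p,4),np.round(r,1))
```

```text
[337. 186. 370. 232.]
[279. 231. 310. 255.]
[0.4598 0.0542 0.0186 0.8405] [ 1.4 -0.3 -2.6 -0.6  0.3 -1.1 -1.1 26.8]
[0.4572 0.056  0.0064 0.9723] [-0.2 -3.8 -0.6 -2.3 -0.8  0.9 -1.6  1.6]
```

>>> apply_moves(motion=[{"x":2,"y":-4,"z":1,"yaw":-8,"hand":1},{"x":4.5,"y":-9.5,"z":3,"yaw":-18,"hand":1},{"x":7,"y":-15,"z":4,"yaw":-28,"hand":1},{"x":9.5,"y":-20.5,"z":5,"yaw":-38,"hand":1},{"x":12,"y":-26,"z":5,"yaw":-48,"hand":1},{"x":14.5,"y":-31,"z":5,"yaw":-58,"hand":1},{"x":17,"y":-36,"z":5,"yaw":-68,"hand":1},{"x":19,"y":-41,"z":5,"yaw":-78,"hand":1},{"x":21,"y":-45,"z":5,"yaw":-86,"hand":1},{"x":22,"y":-47,"z":5,"yaw":-90,"hand":1}])

```text
clock: 2.05
position: [0.4285, 0.1173, 0.2771]
ee_rot: [2.569, 1.807, 0.001]
force: [-0.8, 0.5, -0.4]
width: 0.996
gripper_force: 0.0
```

```bash
cat >> h.py <<'E'
def projw(m,P):
    K=np.array(m["camera_matrix"]);T=np.array(m["T"])
    p=T[:3,:3].T@(np.array(P)-T[:3,3]); p=np.array([p[0],-p[1],-p[2]])
    r=np.hypot(p[0],p[1]); th=np.arctan2(r,p[2]); return np.array([K[0,2]+K[0,0]*th*p[0]/r,K[1,2]+K[1,1]*th*p[1]/r])
E
python3 - <<'E'
from fit import *
print(observe()['position'])
im,m=grab('wrist','w1.png')
print(np.round(m['camera_matrix'],1).tolist(),np.round(m['T'],3).tolist())
for q in('cup_green','cup_red','holder'):
    for r in silhouettes(q,'wrist'): print(q,round(r['p'],2),np.round(r['rect']),r['mask'].sum())
for P in((.458,.055,.112),(.458,.055,0),(.506,.338,.07),(.5897,.1547,.112),(.456,.173,.161)): print(P,np.round(projw(m,P)))
E
```

```text
[0.42852625 0.11728229 0.27706974]
[[325.2, 0.0, 280.3], [0.0, 325.2, 211.5], [0.0, 0.0, 1.0]] [[0.941, 0.327, 0.089, 0.452], [-0.339, 0.907, 0.248, 0.184], [0.001, -0.264, 0.965, 0.434], [0.0, 0.0, 0.0, 1.0]]
cup_green 0.87 [298. 199. 356. 262.] 2663
cup_green 0.73 [199. 256. 281. 337.] 3118
cup_green 0.64 [239.  83. 338. 186.] 8144
cup_red 0.6 [371.  83. 437. 139.] 2799
holder 0.84 [245.   0. 316.  41.] 2481
(0.458, 0.055, 0.112) [327. 240.]
(0.458, 0.055, 0) [316. 212.]
(0.506, 0.338, 0.07) [279. -12.]
(0.5897, 0.1547, 0.112) [415. 111.]
(0.456, 0.173, 0.161) [289. 135.]
```

View pics/w1.png

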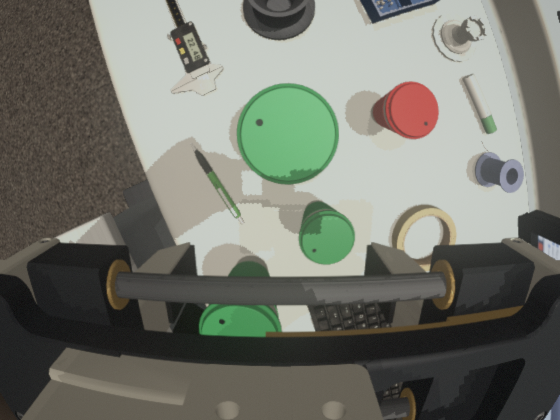

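The wrist view shows the small cup lid at (327,237), close to the predicted (327,240). The large lids are at (288,134) and (240,320), red is at (411,110) and the holder at (279,10). I'll refine by fitting the lid circle.

```bash
cat >> h.py <<'E'
def lid(im,m,c,z,lo=100,R=60,g0=(.458,.055)):
    from scipy.optimize import least_squares
    h=cv2.cvtColor(im,cv2.COLOR_BGR2HSV); k=((h[...,0]>45)&(h[...,0]<85)&(h[...,1]>100)&(h[...,2]>lo)).astype(np.uint8)
    n,lab,st,ce=cv2.connectedComponentsWithStats(k); i=lab[int(c[1]),int(c[0])]
    cs=max(cv2.findContours((lab==i).astype(np.uint8),0,1)[0],key=len)[:,0]
    K=np.array(m["camera_matrix"]);T=np.array(m["T"]);W=[]
    for u,v in cs:
        a=np.array([u-K[0,2],v-K[1,2]]);r=np.hypot(*a);th=r/K[0,0]
        d=T[:3,:3]@[np.sin(th)*a[0]/r,-np.sin(th)*a[1]/r,-np.cos(th)]
        W.append((T[:3,3]+d*(z-T[2,3])/d[2])[:2])
    W=np.array(W); s=least_squares(lambda p:np.hypot(*(W-p[:2]).T)-p[2],[*W.mean(0),.031],loss='soft_l1',f_scale=.001)
    return s.x,np.sqrt((s.fun**2).mean()),st[i]
E
python3 - <<'E'
from h import *
im=cv2.imread('pics/w1.png');m=camera_model('wrist')
for c,z in(((327,237),.115),((327,237),.12),((288,134),.161)): print(lid(im,m,c,z))
E
```

```text
(array([0.45612307, 0.04957578, 0.01983294]), np.float64(0.00427001954555888), array([ 303,  232,   51,   31, 1003], dtype=int32))
(array([0.45603435, 0.05173006, 0.01952445]), np.float64(0.0042026843923072465), array([ 303,  232,   51,   31, 1003], dtype=int32))
(array([0.39279967, 0.02877862, 0.35478836]), np.float64(0.10439322576899951), array([     0,      0,    560,    420, 230972], dtype=int32))
```

Run:
```python
from h import *
im=cv2.imread('pics/w1.png');m=camera_model('wrist')
h=cv2.cvtColor(im,cv2.COLOR_BGR2HSV)
for p in((327,250),(327,220),(310,208),(310,222),(345,220),(360,235),(288,134)): print(p,h[p[1],p[0]])
for lo in(40,60,80): print(lo,lid(im,m,(327,245),.115,lo))
cv2.imwrite('pics/w1c.png',cv2.resize(im[190:275,285:370],None,fx=6,fy=6,interpolation=0))
```

```text
(327, 250) [ 65 103 158]
(327, 220) [ 64  96 167]
(310, 208) [60 67 88]
(310, 222) [ 62  78 102]
(345, 220) [ 63  91 120]
(360, 235) [ 32  18 200]
(288, 134) [ 65  95 188]
40 (array([0.45612307, 0.04957578, 0.01983294]), np.float64(0.00427001954555888), array([ 303,  232,   51,   31, 1003], dtype=int32))
60 (array([0.45612307, 0.04957578, 0.01983294]), np.float64(0.00427001954555888), array([ 303,  232,   51,   31, 1003], dtype=int32))
80 (array([0.45612307, 0.04957578, 0.01983294]), np.float64(0.00427001954555888), array([ 303,  232,   51,   31, 1003], dtype=int32))
```

View pics/w1c.png

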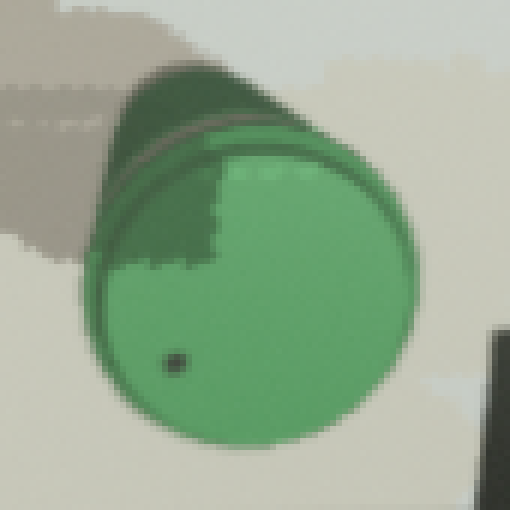

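Top-face centre is at about (327.7,239.8), which agrees with the estimate (0.4585,0.056) to about 1 mm. I'll move above the cup, keeping the closing axis at -30° to clear both tall cups.

>>> apply_moves(motion=[{"x":1,"y":-2.5,"z":0,"yaw":-4,"hand":1},{"x":2.5,"y":-5,"z":0,"yaw":-8,"hand":1},{"x":3,"y":-6.2,"z":-2,"yaw":-10.5,"hand":1},{"x":3,"y":-6.2,"z":-6,"yaw":-10.5,"hand":1},{"x":3,"y":-6.2,"z":-10,"yaw":-10.5,"hand":1},{"x":3,"y":-6.2,"z":-12.5,"yaw":-10.5,"hand":1},{"x":3,"y":-6.2,"z":-12.5,"yaw":-10.5,"hand":1}])

```text
clock: 3.12
position: [0.4566, 0.0573, 0.1504]
ee_rot: [-2.719, -1.573, 0.006]
force: [0.1, -0.7, -0.0]
width: 0.999
gripper_force: 0.0
```

Run:
```python
from h import *
o=observe();print(o['position'],o['ee_rot'])
im,m=grab('wrist','w2.png')
for P in((.4585,.056,.115),(.506,.338,.07),(.456,.173,.161)): print(P,np.round(projw(m,P)))
t=np.linspace(0,2*np.pi,40)
for P,r,c in(((.4585,.056,.115),.03,(255,0,0)),((.456,.173,.161),.042,(0,0,255)),((.506,.338,.07),.033,(255,0,255)),((.506,.338,0),.048,(255,0,255))):
    q=np.array([projw(m,np.array(P)+[r*np.cos(a),r*np.sin(a),0]) for a in t]).round().astype(int)
    cv2.polylines(im,[q],True,c,1)
cv2.imwrite('pics/w2o.png',im)
```

```text
[0.45655038 0.05730448 0.15040954] [-2.71911435 -1.5729342   0.00600659]
(0.4585, 0.056, 0.115) [285. 239.]
(0.506, 0.338, 0.07) [165. -91.]
(0.456, 0.173, 0.161) [156.  67.]
```

View pics/w2o.png

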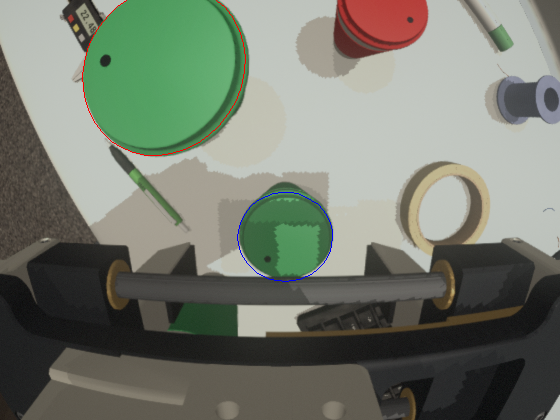

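The projected blue circle lies right on the lid at (285,238), and the red one lies on the tall cup's lid. Descending and gripping.

>>> apply_moves(motion=[{"x":0.2,"y":-0.1,"z":-1.5,"hand":1},{"x":0.2,"y":-0.1,"z":-4,"hand":1},{"x":0.2,"y":-0.1,"z":-6.5,"hand":1},{"x":0.2,"y":-0.1,"z":-8.8,"hand":1},{"x":0.2,"y":-0.1,"z":-8.8,"hand":1},{"x":0.2,"y":-0.1,"z":-8.8,"hand":1}])

```text
schema error: expected keys x, y, z, yaw, hand
```

>>> apply_moves(motion=[{"hand":-1},{"hand":-1},{"hand":-1},{"hand":-1},{"hand":-1},{"hand":-1},{"hand":-1},{"hand":-1}], newtons=15)

```text
schema error: expected keys x, y, z, yaw, hand
```

>>> apply_moves(motion=[{"x":0.2,"y":-0.1,"z":-1.5,"yaw":0,"hand":1},{"x":0.2,"y":-0.1,"z":-4,"yaw":0,"hand":1},{"x":0.2,"y":-0.1,"z":-6.5,"yaw":0,"hand":1},{"x":0.2,"y":-0.1,"z":-8.8,"yaw":0,"hand":1},{"x":0.2,"y":-0.1,"z":-8.8,"yaw":0,"hand":1},{"x":0.2,"y":-0.1,"z":-8.8,"yaw":0,"hand":1}])

```text
clock: 3.92
position: [0.4604, 0.0565, 0.0645]
ee_rot: [2.719, 1.572, 0.002]
force: [0.5, -0.4, -0.2]
width: 1.0
gripper_force: 0.0
```

>>> apply_moves(motion=[{"x":0,"y":0,"z":0,"yaw":0,"hand":-1},{"x":0,"y":0,"z":0,"yaw":0,"hand":-1},{"x":0,"y":0,"z":0,"yaw":0,"hand":-1},{"x":0,"y":0,"z":0,"yaw":0,"hand":-1},{"x":0,"y":0,"z":0,"yaw":0,"hand":-1},{"x":0,"y":0,"z":0,"yaw":0,"hand":-1},{"x":0,"y":0,"z":0,"yaw":0,"hand":-1},{"x":0,"y":0,"z":0,"yaw":0,"hand":-1}], newtons=15)

```text
clock: 4.92
position: [0.46, 0.0565, 0.0639]
ee_rot: [2.719, 1.573, 0.001]
force: [0.5, 0.7, 4.5]
width: 0.655
gripper_force: 15.0
```

>>> apply_moves(motion=[{"x":0,"y":0,"z":0.5,"yaw":0,"hand":-1},{"x":0,"y":0,"z":1.5,"yaw":0,"hand":-1},{"x":0,"y":0,"z":4,"yaw":0,"hand":-1},{"x":0,"y":0,"z":7,"yaw":0,"hand":-1},{"x":0,"y":0,"z":10,"yaw":0,"hand":-1},{"x":0,"y":0,"z":14,"yaw":0,"hand":-1},{"x":0,"y":0,"z":17,"yaw":0,"hand":-1},{"x":0,"y":0,"z":19,"yaw":0,"hand":-1},{"x":0,"y":0,"z":19,"yaw":0,"hand":-1}])

```text
clock: 6.05
position: [0.4603, 0.0565, 0.2551]
ee_rot: [2.719, 1.573, 0.004]
force: [0.3, -0.0, -1.3]
width: 0.656
gripper_force: 15.0
```

Run:
```python
from h import *
o=observe();print(o['position'],o['width'],o['gripper_force'],o['force'])
a,_=grab('scene','s2.png'); b,_=grab('top','t2.png')
cv2.imwrite('pics/st2.png',np.hstack([cv2.resize(a[60:360,150:400],None,fx=1.6,fy=1.6),cv2.resize(b[60:360,150:400],None,fx=1.6,fy=1.6)]))
```

```text
[0.46031093 0.05650197 0.25509522] 0.6561991983723517 14.999999446464184 [ 0.26659398 -0.04904324 -1.25034342]
```

View pics/st2.png

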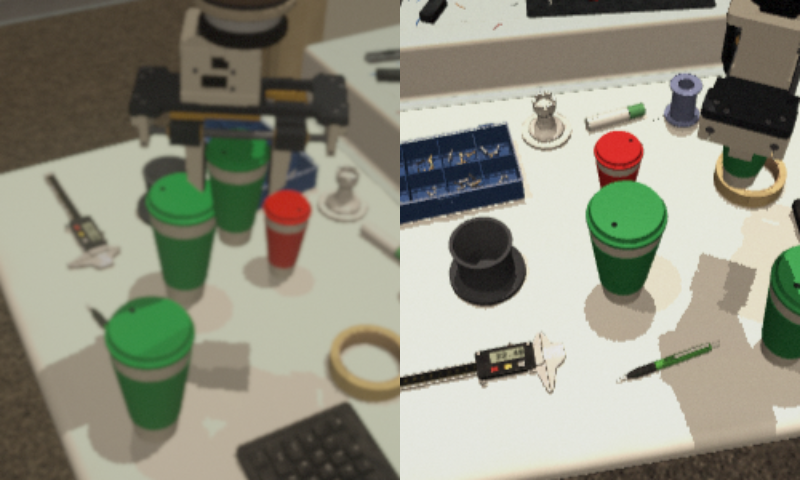

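The cup is held upright clear of the desk (scene crop, about (235,190)), and the wrist shows a 1.25 N load, which is its weight. Red and the holder are untouched. Next: carry it over towards the holder and stop short to measure the holder from the wrist.

>>> apply_moves(motion=[{"x":0.1,"y":1,"z":0,"yaw":0,"hand":-1},{"x":0.3,"y":3.5,"z":0,"yaw":0,"hand":-1},{"x":0.6,"y":7,"z":0,"yaw":0,"hand":-1},{"x":0.9,"y":11,"z":0,"yaw":0,"hand":-1},{"x":1.2,"y":15,"z":0,"yaw":0,"hand":-1},{"x":1.4,"y":17.5,"z":0,"yaw":0,"hand":-1},{"x":1.5,"y":19,"z":0,"yaw":0,"hand":-1},{"x":1.5,"y":19.5,"z":0,"yaw":0,"hand":-1},{"x":1.5,"y":19.5,"z":0,"yaw":0,"hand":-1}])

```text
clock: 7.28
position: [0.4749, 0.2506, 0.2537]
ee_rot: [2.72, 1.571, -0.001]
force: [-0.9, -0.6, -2.0]
width: 0.661
gripper_force: 15.0
```

Run:
```python
from h import *
o=observe();print(o['position'])
im,m=grab('wrist','w3.png')
t=np.linspace(0,2*np.pi,60)
for P,r,c in(((.506,.338,.07),.033,(255,0,255)),((.506,.338,0),.048,(0,0,255)),(tuple(o['position'][:2])+(.306,),.031,(255,0,0))):
    q=np.array([projw(m,np.array(P)+[r*np.cos(a),r*np.sin(a),0]) for a in t]).round().astype(int)
    cv2.polylines(im,[q],True,c,1)
print(projw(m,(.506,.338,.07)))
cv2.imwrite('pics/w3o.png',cv2.resize(im[:300,100:460],None,fx=2,fy=2))
```

```text
[0.47486148 0.25057276 0.25370409]
[264.33138522 104.71204589]
```

View pics/w3o.png

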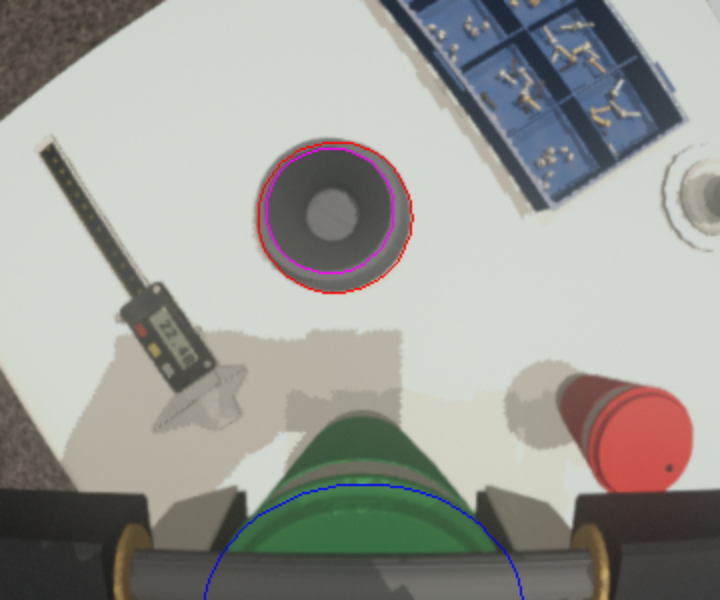

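The holder mouth is at 2x-crop (330,212). My projected rings match it to about 1 px (real one about 1 mm up-left), so the holder is at about (0.5057,0.339). I'll check the cup in hand for slip or tilt.

Run:
```python
from fit import *
o=observe();print(o['position'],o['width'],o['gripper_force'])
m=camera_model('wrist');x,y,z=o['position']
for dz in(.058,.062,.064,.066,.07):
    print(dz,box.__name__,np.round(np.array([projw(m,p) for p in ring(.017,0)+[x,y,z-dz]]).min(0)*2-[200,0],0),np.round(np.array([projw(m,p) for p in ring(.017,0)+[x,y,z-dz]]).max(0)*2-[200,0],0))
for n in('scene','top'):
    im,mm=grab(n,n+'3.png')
    for r in recognise('cup_green',n): print(n,round(r['p'],2),np.round(r['rect']))
    print('pred',np.round(box(mm,CUP+[x,y,z-.064])), 'foot',np.round(box(mm,ring(.017,0)+[x,y,z-.064])))
a=cv2.imread('pics/scene3.png');b=cv2.imread('pics/top3.png')
for i,mm in((a,camera_model('scene')),(b,camera_model('top'))):
    for r,h in((.017,0),(.03,.105)):
        q=np.array([proj(mm,p) for p in ring(r,h)+[x,y,z-.064]]); cv2.polylines(i,[(q*16).round().astype(int)],True,(255,0,255),1,shift=4)
def crop(i,mm):
    c=proj(mm,(x,y,z-.02)).astype(int); return cv2.resize(i[max(c[1]-70,0):c[1]+70,c[0]-60:c[0]+60],(360,420))
cv2.imwrite('pics/st3.png',np.hstack([crop(a,camera_model('scene')),crop(b,camera_model('top'))]))
```

```text
[0.47490785 0.250239   0.25380648] 0.6558866759826583 14.999899391288224
0.058 box [313. 407.] [411. 500.]
0.062 box [314. 405.] [410. 496.]
0.064 box [314. 403.] [409. 494.]
0.066 box [314. 402.] [409. 492.]
0.07 box [315. 399.] [408. 488.]
scene 0.8 [211. 244. 273. 335.]
scene 0.73 [239. 168. 288. 250.]
scene 0.67 [239.  84. 274. 147.]
pred [237.  84. 272. 151.] foot [247. 141. 265. 151.]
top 0.82 [264. 176. 318. 248.]
top 0.77 [377. 214. 433. 292.]
top 0.68 [230. 120. 267. 186.]
pred [219. 113. 262. 186.] foot [234. 171. 255. 186.]
```

View pics/st3.png

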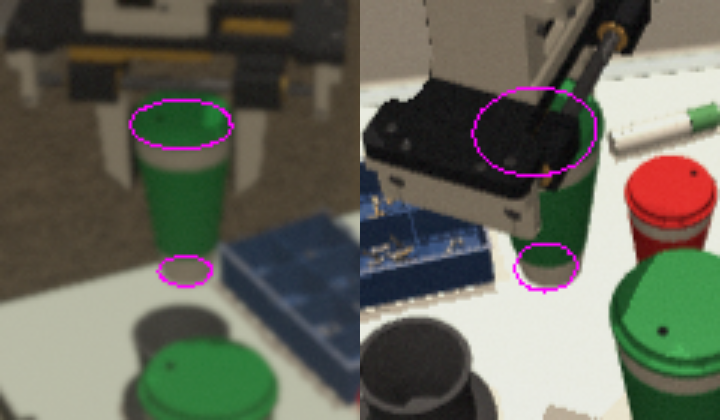

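The cup hangs straight, with foot rings matching to about 1–2 mm in both views (scene crop foot (185,270), top crop foot (548,270)). Next: go above the holder mouth.

>>> apply_moves(motion=[{"x":0.5,"y":1.5,"z":0,"yaw":0,"hand":-1},{"x":1.5,"y":4,"z":0,"yaw":0,"hand":-1},{"x":2.5,"y":7,"z":0,"yaw":0,"hand":-1},{"x":3.1,"y":8.5,"z":-1,"yaw":0,"hand":-1},{"x":3.2,"y":9,"z":-3,"yaw":0,"hand":-1},{"x":3.2,"y":9,"z":-6,"yaw":0,"hand":-1},{"x":3.2,"y":9,"z":-8,"yaw":0,"hand":-1},{"x":3.2,"y":9,"z":-9,"yaw":0,"hand":-1},{"x":3.2,"y":9,"z":-9,"yaw":0,"hand":-1},{"x":3.2,"y":9,"z":-9,"yaw":0,"hand":-1}])

```text
clock: 8.78
position: [0.5073, 0.3417, 0.1645]
ee_rot: [-2.72, -1.572, -0.002]
force: [0.2, 0.7, -0.2]
width: 0.66
gripper_force: 15.0
```

Run:
```python
from fit import *
o=observe();print(o['position'],o['width'],o['gripper_force'],o['force'])
x,y,z=o['position']
def draw(n,f,c,s,R):
    i,mm=grab(n,f+'_raw.png')
    P=projw if n=='wrist' else proj
    for r,h,cc in((.017,z-.064,(255,0,255)),):
        q=np.array([P(mm,p) for p in ring(r,h)+[x-.0006,y-.001,0]]); cv2.polylines(i,[(q*16).round().astype(int)],True,cc,1,shift=4)
    for r,h in((.033,.07),(.048,0)):
        q=np.array([P(mm,p) for p in ring(r,h)+[.5057,.339,0]]); cv2.polylines(i,[(q*16).round().astype(int)],True,(0,255,255),1,shift=4)
    k=P(mm,c).astype(int); return cv2.resize(i[max(k[1]-R,0):k[1]+R,max(k[0]-R,0):k[0]+R],(390,390))
c=(.506,.339,.08)
cv2.imwrite('pics/st4.png',np.hstack([draw('wrist','w4',c,1,90),draw('top','t4',c,1,60)]))
```

```text
[0.50727342 0.34165747 0.16450095] 0.660271225347475 14.999917326566209 [ 0.22934516  0.68264191 -0.17613178]
```

View pics/st4.png

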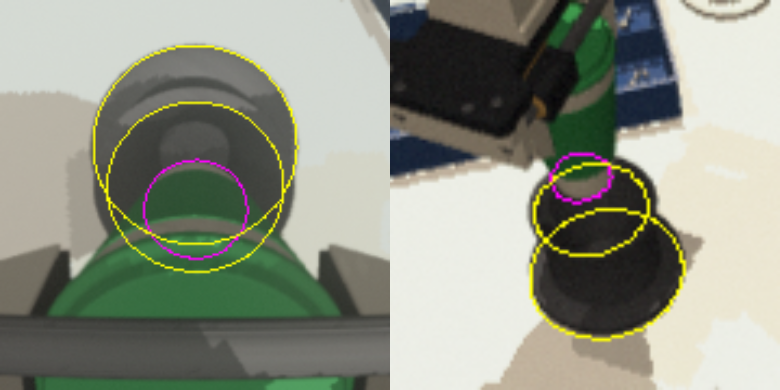

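The foot is over the mouth in both views, laterally centred (wrist crop x≈196 for both), estimated within about 1–2 mm. Lowering to just above the seat.

>>> apply_moves(motion=[{"x":0,"y":0,"z":-1,"yaw":0,"hand":-1},{"x":0,"y":0,"z":-2.5,"yaw":0,"hand":-1},{"x":0,"y":0,"z":-4,"yaw":0,"hand":-1},{"x":0,"y":0,"z":-5,"yaw":0,"hand":-1},{"x":0,"y":0,"z":-6,"yaw":0,"hand":-1},{"x":0,"y":0,"z":-6.5,"yaw":0,"hand":-1},{"x":0,"y":0,"z":-6.8,"yaw":0,"hand":-1},{"x":0,"y":0,"z":-6.8,"yaw":0,"hand":-1},{"x":0,"y":0,"z":-6.8,"yaw":0,"hand":-1}])

```text
clock: 10.0
position: [0.507, 0.3416, 0.0961]
ee_rot: [-2.719, -1.573, -0.001]
force: [1.0, -0.0, -0.4]
width: 0.656
gripper_force: 15.0
```

>>> apply_moves(motion=[{"x":0,"y":0,"z":-0.1,"yaw":0,"hand":-1},{"x":0,"y":0,"z":-0.2,"yaw":0,"hand":-1},{"x":0,"y":0,"z":-0.3,"yaw":0,"hand":-1},{"x":0,"y":0,"z":-0.4,"yaw":0,"hand":-1},{"x":0,"y":0,"z":-0.5,"yaw":0,"hand":-1},{"x":0,"y":0,"z":-0.5,"yaw":0,"hand":-1}])

```text
clock: 10.75
position: [0.5067, 0.3414, 0.0906]
ee_rot: [2.719, 1.573, -0.0]
force: [0.2, -0.0, -1.1]
width: 0.659
gripper_force: 15.0
```

Run:
```python
from fit import *
F=[]
for k in range(4):
    im,mm=grab('top','t5.png'); o=observe(); F.append(o['force'])
print(o['position'],np.mean(F,0),np.std(F,0),o['width'])
im,m=grab('wrist','w5.png')
print([(round(r['p'],2),np.round(r['rect'])) for r in recognise('holder','wrist')])
print('holder foot ring pred',np.round(np.r_[np.min([projw(m,p) for p in ring(.048,0)+[.5057,.339,0]],0),np.max([projw(m,p) for p in ring(.048,0)+[.5057,.339,0]],0)]))
```

```text
[0.50675501 0.34151717 0.09076754] [ 0.11507361 -0.22075531 -1.32800835] [0.20281924 0.3114167  0.25234238] 0.6581333578287268
[(0.77, array([222., 158., 350., 258.]))]
holder foot ring pred [221. 157. 341. 272.]
```

>>> apply_moves(motion=[{"x":0,"y":0,"z":-0.05,"yaw":0,"hand":-1},{"x":0,"y":0,"z":-0.1,"yaw":0,"hand":-1},{"x":0,"y":0,"z":-0.2,"yaw":0,"hand":-1},{"x":0,"y":0,"z":-0.3,"yaw":0,"hand":-1},{"x":0,"y":0,"z":-0.3,"yaw":0,"hand":-1}])

```text
clock: 11.68
position: [0.5067, 0.3414, 0.0876]
ee_rot: [2.719, 1.573, -0.0]
force: [-0.7, 0.2, -1.3]
width: 0.658
gripper_force: 15.0
```

```bash
cat > f.py <<'E'
from h import *
F=[]
for k in range(4):
    get_image('top'); o=observe(); F.append(o['force'])
print(o['position'],np.mean(F,0),o['width'],o['ft_torque'])
E
python3 f.py
```

```text
[0.50679618 0.34146351 0.08775881] [-0.25804367  0.09134651 -1.52009407] 0.6568613293460961 [-0.07965506  0.0585094   0.03013642]
```

>>> apply_moves(motion=[{"x":0,"y":0,"z":-0.05,"yaw":0,"hand":-1},{"x":0,"y":0,"z":-0.1,"yaw":0,"hand":-1},{"x":0,"y":0,"z":-0.15,"yaw":0,"hand":-1},{"x":0,"y":0,"z":-0.2,"yaw":0,"hand":-1},{"x":0,"y":0,"z":-0.2,"yaw":0,"hand":-1}])

```text
clock: 12.5
position: [0.5067, 0.3415, 0.0857]
ee_rot: [2.719, 1.573, -0.0]
force: [-0.1, 0.2, -1.1]
width: 0.656
gripper_force: 15.0
```

```bash
python3 f.py
```

```text
[0.50679684 0.34147659 0.08577194] [ 0.02114392 -0.09320972 -1.49633402] 0.6601481506875194 [-0.13376069  0.05907175  0.01917893]
```

>>> apply_moves(motion=[{"x":0,"y":0,"z":-0.05,"yaw":0,"hand":-1},{"x":0,"y":0,"z":-0.1,"yaw":0,"hand":-1},{"x":0,"y":0,"z":-0.15,"yaw":0,"hand":-1},{"x":0,"y":0,"z":-0.2,"yaw":0,"hand":-1},{"x":0,"y":0,"z":-0.2,"yaw":0,"hand":-1}])

```text
clock: 13.32
position: [0.5068, 0.3415, 0.0837]
ee_rot: [2.72, 1.573, 0.0]
force: [-0.1, -0.1, -1.0]
width: 0.657
gripper_force: 15.0
```

```bash
python3 f.py
```

```text
[0.50675722 0.34148588 0.08376702] [ 0.45353967  0.08638159 -1.20866037] 0.6567113522768091 [-0.1076522   0.06191263 -0.01347686]
```

>>> apply_moves(motion=[{"x":0,"y":0,"z":-0.05,"yaw":0,"hand":-1},{"x":0,"y":0,"z":-0.1,"yaw":0,"hand":-1},{"x":0,"y":0,"z":-0.15,"yaw":0,"hand":-1},{"x":0,"y":0,"z":-0.15,"yaw":0,"hand":-1}])

```text
clock: 14.02
position: [0.507, 0.3416, 0.0825]
ee_rot: [-2.719, -1.573, -0.001]
force: [-0.9, -0.4, 3.0]
width: 0.659
gripper_force: 15.0
```

```bash
python3 f.py
```

```text
[0.50693923 0.34157909 0.08247209] [-0.08354721 -0.14439879  3.63216923] 0.6595167405184544 [-0.1572488   0.12044716  0.02605395]
```

Contact: the load went from -1.3 N to about +3.6 N at the expected height. I'll back off half a millimetre and release.

>>> apply_moves(motion=[{"x":0,"y":0,"z":0.05,"yaw":0,"hand":-1},{"x":0,"y":0,"z":0.05,"yaw":0,"hand":0.5},{"x":0,"y":0,"z":0.05,"yaw":0,"hand":0.9},{"x":0,"y":0,"z":0.05,"yaw":0,"hand":1},{"x":0,"y":0,"z":0.05,"yaw":0,"hand":1},{"x":0,"y":0,"z":0.05,"yaw":0,"hand":1}])

```text
clock: 14.98
position: [0.5067, 0.3414, 0.0827]
ee_rot: [2.72, 1.573, -0.0]
force: [0.0, 0.4, -0.7]
width: 1.001
gripper_force: 0.0
```

```bash
python3 f.py
```

```text
[0.50677875 0.34145216 0.08271701] [ 0.16960439 -0.16003439 -0.65331486] 1.0009253752547729 [-0.13425401  0.09987729  0.01192881]
```

Fully open and free; retreating straight up.

>>> apply_moves(motion=[{"x":0,"y":0,"z":1,"yaw":0,"hand":1},{"x":0,"y":0,"z":3,"yaw":0,"hand":1},{"x":0,"y":0,"z":6,"yaw":0,"hand":1},{"x":0,"y":0,"z":10,"yaw":0,"hand":1},{"x":0,"y":0,"z":14,"yaw":0,"hand":1},{"x":-2,"y":3,"z":16,"yaw":0,"hand":1},{"x":-5,"y":7,"z":16,"yaw":0,"hand":1},{"x":-8,"y":11,"z":16,"yaw":0,"hand":1},{"x":-9,"y":13,"z":16,"yaw":0,"hand":1},{"x":-9,"y":13,"z":16,"yaw":0,"hand":1}])

```text
clock: 16.42
position: [0.4158, 0.4728, 0.2429]
ee_rot: [-2.717, -1.577, -0.0]
force: [0.3, -1.1, -0.7]
width: 1.0
gripper_force: 0.0
```

Run:
```python
from fit import *
out=[]
for n in('scene','top'):
    im,m=grab(n,n+'9.png')
    for q in('cup_green','cup_red'):print(n,q,[(round(r['p'],2),np.round(r['rect']).tolist()) for r in recognise(q,n)])
    print('pred',np.round(box(m,CUP+[.5057,.339,.018])),np.round(box(m,CUP+[.5897,.1547,0])))
    for M,o in((CUP,[.5057,.339,.018]),(HOL,[.5057,.339,0])):
        for k in(slice(0,48),slice(-48,None)): cv2.polylines(im,[(np.array([proj(m,p) for p in M[k]+o])*16).astype(int)],True,(255,0,255),1,shift=4)
    k=proj(m,(.506,.339,.06)).astype(int); out.append(cv2.resize(im[max(k[1]-80,0):k[1]+80,k[0]-80:k[0]+110][:150],(390,308)))
cv2.imwrite('pics/st9.png',np.hstack(out))
```

```text
scene cup_green [(0.84, [239.0, 135.0, 268.0, 171.0]), (0.8, [239.0, 167.0, 288.0, 253.0]), (0.58, [215.0, 245.0, 274.0, 335.0])]
scene cup_red [(0.6, [315.0, 179.0, 347.0, 235.0])]
pred [239. 135. 268. 189.] [313. 178. 345. 235.]
top cup_green [(0.92, [375.0, 211.0, 435.0, 290.0]), (0.85, [178.0, 180.0, 212.0, 229.0]), (0.75, [264.0, 174.0, 318.0, 250.0])]
top cup_red [(0.78, [272.0, 143.0, 298.0, 176.0])]
pred [177. 178. 213. 234.] [271. 141. 302. 194.]
```

View pics/st9.png

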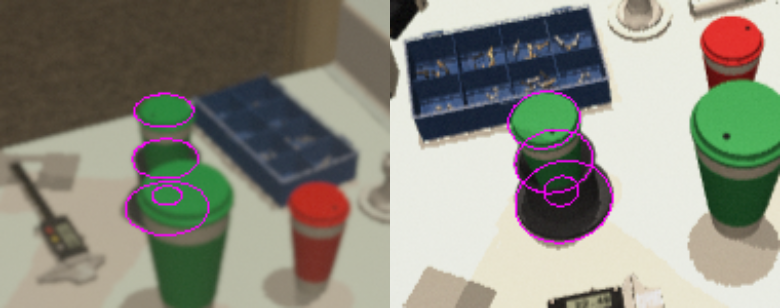

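The green cup stands upright in the holder: its lid matches the prediction for an 18 mm seat height in both views (scene crop (163,110), top crop (543,118)). Red and the holder have not moved.

```bash
python3 -c "
from cell import *
print(sign_off())"
```

```text
the job is handed in; nothing more can be done
None
```

The smallest green cup stands upright in the holder's seat, released after touching down lightly at about 4 N. The red cup and the holder are where they started, and the job is handed in; the judge's verdict was not shown.

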